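Show the edge of a sample plate at the end of the reagent ledge

ROBOT

A 6-joint arm with a two-finger parallel gripper is mounted at the origin on the work surface. World frame = base frame: x ahead of the robot, y to its left, z up, the work surface at z = 0. Lengths are in m, angles in rad, forces in N, time in s.
With the tool pointing down it reaches from about 0.25 to 0.775 m from the base axis. Payload 8.9 kg.
Tool frame: the origin (TCP) lies at the very end of the fingers, on their centre line; the grasp point (between the pads) lies behind it (arm.hold_point_z is the y of the grasp point in the tool frame, in m); y points along the fingers, x is the direction in which the jaws open and shut, and the axes are right-handed (so a half turn about y gives the same grasp; the last joint's range is limited). The gripper opens to 85 mm and grips with 20 to 120 N. Pads are 22 mm wide; open, the fingers measure 114 mm over their backs; the gripper's body (76 mm by 85 mm) begins 54 mm behind the grasp point. The pads swing forward as they close: fully open they stand 13 mm farther back than shut.
Start: joints at [-1.487, 0.291, -0.153, 1.127, 0, 1.431], TCP at [0.116, -0.512, 0.231] pointing down, gripper open.
Joint ranges: [-2.52, 2.52], [-0.91, 1.74], [-1.3, 1.37], [-1.96, 2.02], [-1.52, 1.47], [-3.14, 3.14]. Speed limits (rad/s): [2.22, 2.22, 2.79, 3.14, 3.14, 3.14].

INTERFACE

Orientations are given as a unit quaternion [x, y, z, w].
In Python, from rig import arm, capture, calibration, models gives the robot as it stands.
- The arm moves only by the shell command python3 -m inch 'ROWS' [FORCE]. ROWS is JSON, a list of rows, each a list of 7 numbers: the closure in counts, from 0 (fully open) to 255 (shut), then the shift along the world's x, y, z in mm, then the turn, a rotation vector about the world's x, y, z in rad. A call has 1 to 10 rows; each row is the pose to reach, as a shift and turn from the pose commanded when the call began; what a row does not reach only later rows make up. A row lasts 1/8 s, in which the tool goes at most 62.5 mm and 10.7 degrees, less where a joint would pass 70% of its speed; a pose out of reach is approached as far as the arm can. A call with a gripper value outside its range is refused whole. The fingers move at their own pace and stop on an object; FORCE is the grip in N (left out, the last holds). Time passes only in rows, so rows that repeat a pose let the fingers close. It gives the time, the measured TCP pose, the force and the opening at its end, in the units of the state.
- arm.get_state(): the state, without advancing time (a new reading comes with each control period).
- capture(name): name is "scene" or "side" or "wrist"; returns (picture, depth): 420x560x3 uint8, red, green, blue; 420x560 float32, m along the optical axis (not along the pixel's ray), 0 where there is no reading.
- calibration(name): a dict with "mtx" (3x3 intrinsics, pixels), "D" ([k1, k2, p1, p2, k3] as OpenCV has them; the pictures are not rectified), "world_from_camera" (4x4, takes a point from camera to world coordinates); the wrist camera has in their place "mount" (4x4, takes a point from camera to tool coordinates, whose origin is the TCP and whose axes are the tool frame's). Camera axes: x right, y down, z forward; pixel columns grow to the right and rows downward; lengths in m; the calibration is good to about 2 mm. A picture is of the moment at which its call begins: read the wrist's pose just before it. calibration takes no time and is no camera call.
- arm.finish_job(): hands the job in, once; it reports no verdict.
Trained networks look in the newest picture that a camera, given by its name, has taken for a name from the list of things; names that differ only in an ending like _2 or _b are one class to them, and where a whole thing is asked for, a point or a joint stands for the part that bears it (a point fixed in the world has none). Each returns a list of dicts, best first, with "confidence" (0 to 1); they miss things now and then, are a little off and sometimes report something else, mostly with a low value. They report only what shows in the picture. A call takes as long as a camera call. They do not tell look-alikes from the thing itself.
- models.find_in(target, camera): "centre" ([x, y, z] in m, in world coordinates, good to about 4 mm: the middle of the surface that is visible of it).
- models.silhouettes(target, camera): "pixels" (420x560 bool, what is visible of it).
The state is a dict: "clock": time; "joint_pos": joint angles; "joint_velocities": joint speeds; "joint_efforts": joint torques, N m; "tcp_pos": TCP position; "eef_rot": TCP orientation; "ft_force": force on the tool from outside, world axes, zero at the start; "wrist_torque": the same for the moment, N m; "grip_width": finger opening in m.
Only numpy, scipy, OpenCV 4.12 (cv2) and the standard library are available. Lean on these libraries where they do the work, as an engineer would, in place of code of your own. Each camera call takes 0.05 s, during which the arm holds its last target.

TASK

The thin aluminium plate lying flat on the wooden ledge cannot be picked up where it is. Without gripping or lifting it, push it with the fingertips so that it lies flush along the white upstand and, at the end of the ledge where the plate rack stands, sticks out by about a third of its length; then take the hand away. Do not let the plate tip or fall off, and leave everything else where it stands.

Things in the scene. Friction and masses are not known exactly. Their poses are not given: they have to be found in the camera images.
- plate: flat plain aluminium plate, 150 mm long (its y axis), 70 mm wide (x), 6 mm thick, 0.12 to 0.24 kg, lying loose on the ledge in front of the upstand. Origin: centre of its underside; z up. At the start it lies askew, its long side within about 15 degrees of the ledge's, clear of the upstand and not overhanging either end.
- ledge: fixed brown wooden shelf board, 360 mm long (y), 225 mm deep (x), top 70 mm above the bench. Origin: on the bench under the middle of its length; x points away from the robot, y left along the ledge, z up. The board spans x -90 to +135 mm, y -180 to +180 mm; both ends open. A third of the plate (50 mm) is out past an end when the plate's origin is at y = +155 or -155 mm in this frame.
- upstand (a point): middle of the foot of the upstand's face towards the robot, at ledge x = +50 mm, y = 0, z = 70 mm. The upstand is a fixed white strip 15 mm high, 10 mm thick, along the whole ledge. The plate lies flush when its origin is 35 mm nearer the robot than this face (ledge x = +15 mm) and its long side is parallel to ledge y. Two small jars stand behind it.
- left_end (a point): middle of the left (y = +180 mm) end edge of the ledge's working strip, at the height of the top surface
- right_end (a point): middle of the right (y = -180 mm) end edge of the ledge's working strip, at the height of the top surface
- rack: fixed white plate rack on the bench, 170 mm (x) by 80 mm (y), 82 mm high, with three aluminium plates like the loose one standing on their long edges in it; it stands 75 to 110 mm clear of one end of the ledge, left or right. It marks the end at which the plate must stick out. Origin: centre of its underside.
- dish: loose white ceramic bowl, 90 mm wide, 45 mm high, on the bench by the other end of the ledge; origin at the centre of its underside. Leave alone.
- jar_a: loose small glass jar with white cap, 42 mm wide, 46 mm high, standing on the ledge behind the upstand; origin at the centre of its underside. Leave alone.
- jar_b: a second such jar, further left behind the upstand. Leave alone.
- beaker: loose glass beaker, 68 mm wide, 85 mm high, on the bench nearer the robot than the ledge, to the right; origin at the centre of its underside. Leave alone.
- spatula: loose spatula 190 mm long with wooden handle, lying on the bench nearer the robot than the ledge, to the left; origin on it. Leave alone.
Not all that is in view belongs to the job. Of the things like the plate, leave any that is green; of the rest the larger one is meant. Leave any blue look-alike of the rack alone.

How it is judged:
At the end, for the whole second after the job is handed in: The plate lies flat and still on the ledge, its rear side along the upstand (its middle within 6 mm of flush, parallel within 0.06 rad), and sticks out past the end where the rack stands by 36 to 64 mm (a third of its length is 50 mm) (((y of rack in the frame of ledge above 0 m and y of plate in the frame of ledge between 0.141 and 0.169 m) or (y of rack in the frame of ledge below 0 m and y of plate in the frame of ledge between -0.169 and -0.141 m)) and x of plate in the frame of ledge above 0.009 m and angle between the y axis of plate and the y axis of ledge, either way round below 0.06 rad and z of plate in the frame of ledge between 0.066 and 0.074 m and angle between plate's own z axis and vertical below 0.05 rad and linear speed of plate below 0.01 m/s); the robot touches nothing.
It fails at once if the plate is lifted off the ledge, tipped or dropped (angle between plate's own z axis and vertical above 0.2 rad or z of plate in the frame of ledge above 0.082 m or z of plate in the frame of ledge below 0.055 m).
It fails at once if a bystander is moved by more than 20 mm or tipped (distance of any of dish, jar_a, jar_b, beaker, spatula from where it was at the start of the episode above 0.02 m or angle between any of dish, jar_a, jar_b, beaker, spatula's own z axis and vertical above 0.4 rad).
It also fails if it takes over 50 s, if anything falls off the work surface, if the arm or the gripper's body presses on something with over 40 N, if the wrist force passes 120 N, or if a joint passes its speed limit or range.

## Working session

There is one attempt and no reset: what is moved stays moved. The work goes in short steps, Python scripts to look and compute and a shell command to move; the robot and the scene stay as the last step left them, time stands still between calls to the robot, and variables do not carry over. Pictures are saved under pics/ and viewed, and the job is handed in when it is done.

```bash
ls; mkdir -p pics
python3 - <<'E'
from rig import arm,capture,calibration,models
import cv2,numpy as np
s=arm.get_state();print(s)
for c in ["scene","side"]:
    p,d=capture(c);cv2.imwrite(f"pics/{c}0.png",p[:,:,::-1])
    for t in ["plate","rack","ledge","left_end","right_end","upstand"]:
        try:
            for r in models.find_in(t,c): print(c,t,np.round(r["centre"],4),round(r["confidence"],2))
        except Exception as e: print(c,t,e)
print(arm.hold_point_z)
E
```

```text
pics
{'clock': 0.0, 'joint_pos': array([-1.48731660e+00,  2.91260362e-01, -1.54117398e-01,  1.12667290e+00,
        1.82626395e-05,  1.43150248e+00]), 'joint_velocities': array([ 2.59253659e-04,  1.24384723e-03, -5.77196327e-04, -3.80927540e-04,
       -1.01479635e-03,  8.07321929e-05]), 'joint_efforts': array([-9.58194914e-05, -5.37146044e+01,  3.31363857e+01,  1.62404508e-02,
       -2.98231525e-04, -4.92888972e-06]), 'tcp_pos': array([ 0.11596848, -0.51160082,  0.23074597]), 'eef_rot': array([-0.55215299,  0.44162309, -0.44102305,  0.55280629]), 'ft_force': array([-0.81528675, -0.31973083, -0.05614024]), 'wrist_torque': array([-0.03647905, -0.00539225, -0.03076229]), 'grip_width': 0.0854517418908144}
scene plate [0.3318 0.1287 0.0069] 0.82
scene plate [ 0.525  -0.0572  0.0749] 0.72
scene rack [ 0.6302 -0.3561  0.0151] 0.7
scene rack [ 0.4222 -0.4454  0.0317] 0.62
scene ledge [ 0.5946 -0.0412  0.0699] 0.84
scene left_end [ 0.5985 -0.0459  0.0708] 0.93
scene right_end [ 0.5992 -0.0453  0.0685] 0.94
scene upstand [ 0.599  -0.0442  0.0692] 0.65
side plate [ 0.5258 -0.0652  0.0755] 0.95
side plate [ 0.3564 -0.0459  0.0048] 0.67
side plate [0.3274 0.1217 0.0097] 0.55
side rack [ 0.6044 -0.3744  0.055 ] 0.89
side rack [ 0.3916 -0.4593  0.0516] 0.72
side ledge [ 0.5712 -0.0973  0.0717] 0.75
side left_end [ 0.5678 -0.0979  0.0677] 0.78
side right_end [ 0.5701 -0.0972  0.0683] 0.56
side upstand [ 0.5672 -0.0949  0.0708] 0.71
-0.0187
```

View pics/scene0.png

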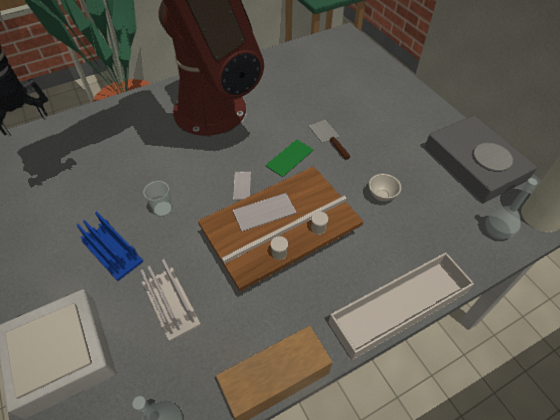

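View pics/side0.png

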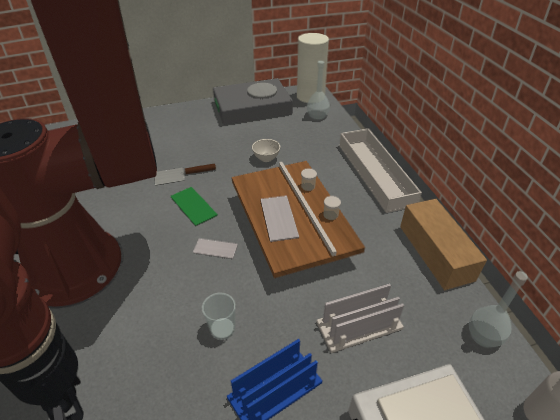

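The scene view shows the plate at about (265,212) on the ledge. The white rack is at (170,300), on the right end, with the blue look-alike at (110,245). The beaker is at (158,198) and the jars are behind the upstand. Next I'll fit the geometry.

```bash
cat > h.py <<'E'
from rig import arm,capture,calibration,models
import cv2,numpy as np
from scipy.spatial.transform import Rotation as R
np.set_printoptions(suppress=True,precision=4)
def cloud(c,d):
    k=calibration(c);h,w=d.shape
    uv=np.stack(np.meshgrid(np.arange(w),np.arange(h)),-1).reshape(-1,1,2).astype(np.float64)
    n=cv2.undistortPoints(uv,np.array(k["mtx"]),np.array(k["D"])).reshape(h,w,2)
    P=np.concatenate([n*d[...,None],d[...,None]],-1)
    T=np.array(k["world_from_camera"]) 
    return P@T[:3,:3].T+T[:3,3]
def onplane(c,uv,z):
    k=calibration(c);n=cv2.undistortPoints(np.array(uv,float).reshape(-1,1,2),np.array(k["mtx"]),np.array(k["D"])).reshape(-1,2)
    T=np.array(k["world_from_camera"]);r=np.c_[n,np.ones(len(n))]@T[:3,:3].T
    return T[:3,3]+r*((z-T[2,3])/r[:,2])[:,None]
def rect(c,m,z):
    cs,_=cv2.findContours(m.astype(np.uint8),cv2.RETR_EXTERNAL,cv2.CHAIN_APPROX_NONE)
    q=max(cs,key=cv2.contourArea).reshape(-1,2)
    P=onplane(c,q,z)[:,:2]
    (cx,cy),(a,b),th=cv2.minAreaRect((P*1000).astype(np.float32))
    if a>b: th+=90; a,b=b,a   # b long; direction of long = th+90
    yaw=(th+90)%180-90        # yaw of frame whose y is the long axis (th is short axis dir)
    return np.array([cx,cy,a,b,yaw])
E
python3 - <<'E'
from h import *
for c in ["scene","side"]:
    p,d=capture(c)
    ms=models.silhouettes("plate",c)
    for m in ms:
        print(c,"plate",m["confidence"],m["pixels"].sum(),rect(c,m["pixels"],0.076), rect(c,m["pixels"],0.006))
    for m in models.silhouettes("ledge",c)[:2]:
        print(c,"ledge",m["confidence"],m["pixels"].sum(),rect(c,m["pixels"],0.07))
    W=cloud(c,d)
    hsv=cv2.cvtColor(p,cv2.COLOR_RGB2HSV)
    white=(hsv[...,1]<60)&(hsv[...,2]>150)
    reg=(W[...,0]>.4)&(W[...,0]<.8)&(W[...,1]>-.3)&(W[...,1]<.2)
    for nm,mm in [("brown",(hsv[...,1]>90)&(abs(W[...,2]-.07)<.006)&reg)]:
        mm=cv2.morphologyEx(mm.astype(np.uint8),cv2.MORPH_CLOSE,np.ones((15,15)))
        print(nm,rect(c,mm,.07))
    mu=(abs(W[...,2]-.085)<.005)&(hsv[...,1]<70)&reg
    mu=cv2.morphologyEx(mu.astype(np.uint8),cv2.MORPH_CLOSE,np.ones((3,3)))
    n,l,st,_=cv2.connectedComponentsWithStats(mu)
    i=1+np.argmax(st[1:,4]); print("up",st[i],rect(c,l==i,.085))
    for t in ["dish","jar_a","beaker","spatula","rack"]:
        for r in models.find_in(t,c): print(c,t,np.round(r["centre"],4),round(r["confidence"],2))
    v=p[150:300,150:420] if c=="scene" else p[130:300,180:400]
    cv2.imwrite(f"pics/z_{c}.png",cv2.resize(v,None,fx=2.8,fy=2.8,interpolation=cv2.INTER_CUBIC)[:,:,::-1])
E
```

```text
scene plate 0.73 825 [389.359   94.1126  68.0834 142.121   22.4406] [330.6642 128.1376  73.5344 153.4996  22.4406]
scene plate 0.67 455 [419.0574 -69.4345  45.3195  96.0361  62.7622] [362.7404 -48.5035  48.9479 103.725   62.7622]
scene plate 0.61 1329 [528.2811 -56.668   76.9119 148.9691  -6.5983] [480.7088 -34.7149  83.0697 160.896   -6.5983]
scene ledge 0.57 8798 [574.6494 -31.4623 240.498  368.1058   3.141 ]
brown [570.0889 -33.296  226.7522 359.6126   3.0453]
up [222 196 125  66 526] [602.2182 -31.5647  12.1489 358.2924   3.0468]
scene dish [0.5777 0.3054 0.0279] 0.97
scene jar_a [ 0.6618 -0.0832  0.1192] 0.65
scene beaker [ 0.3412 -0.2803  0.0597] 0.85
scene beaker [0.5766 0.3021 0.0263] 0.6
scene beaker [ 0.6269 -0.3569  0.0153] 0.33
scene spatula [0.296  0.2795 0.0004] 0.89
scene rack [ 0.4222 -0.4448  0.0303] 0.76
scene rack [ 0.6318 -0.3547  0.0153] 0.66
side plate 0.78 623 [ 353.4341 -116.7174   49.0497   98.6153   63.012 ] [357.6823 -52.2448  53.754  108.0734  63.012 ]
side plate 0.65 1184 [522.3079 -60.2025  70.285  152.4047  -4.4818] [542.7527   9.6905  77.026  167.0218  -4.4819]
side plate 0.58 971 [324.1067  46.7967  67.1929 145.9729  20.5554] [325.5421 126.9519  73.6374 159.9731  20.5553]
side ledge 0.91 7449 [564.0361 -31.1384 228.9117 391.9933   3.0024]
brown [565.4722 -35.8175 226.1187 364.9958   3.1469]
up [279 162  57  92 455] [597.2173 -32.8237  13.0237 362.4699   3.1138]
side dish [0.5867 0.3046 0.0281] 0.72
side dish [ 0.5693 -0.0997  0.0704] 0.5
side jar_a [ 0.6496 -0.0943  0.1098] 0.75
side jar_a [0.6318 0.0286 0.1062] 0.73
side beaker [ 0.3298 -0.2684  0.0553] 0.77
side spatula [0.2982 0.2785 0.0031] 0.67
side rack [ 0.3944 -0.4559  0.0513] 0.72
side rack [ 0.5705 -0.0986  0.0648] 0.49
```

View pics/z_side.png

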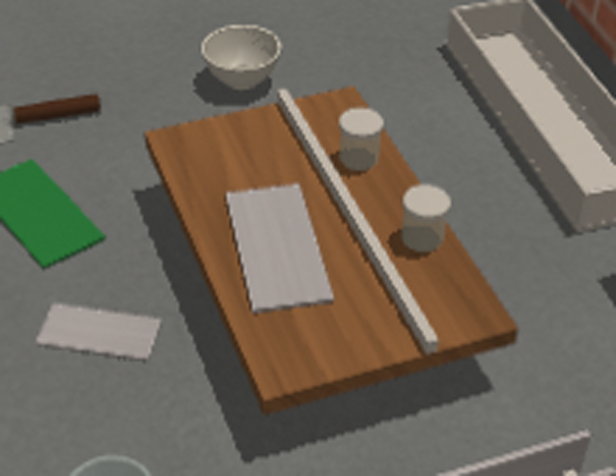

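View pics/z_scene.png

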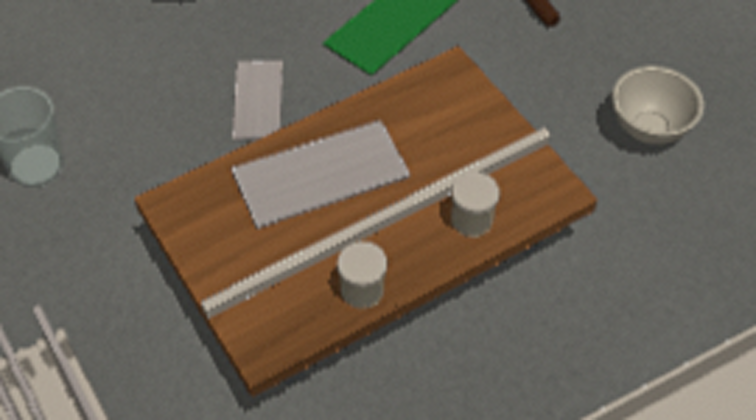

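Run:
```python
from h import *
s=arm.get_state();M=R.from_quat(s["eef_rot"]).as_matrix();print(M)
th=np.radians(3.08);L=np.array([[np.cos(th),-np.sin(th)],[np.sin(th),np.cos(th)]]);o=np.array([545.3,-35.7])
for n,q in [("plate",(-21,-21.6)),("goal",(15,-155)),("pre",(-85,-21.6)),("flushpush",(-31,-21.6)),("right",(0,-180))]:
    print(n,o+L@np.array(q))
# yaw of tool x and turn needed to lie along ledge y (either way) or x
a=np.degrees(np.arctan2(M[1,0],M[0,0]));print("toolx yaw",a,[((3.08+90*k)-a+180)%360-180 for k in range(4)])
```

```text
[[ 0.221  -0.      0.9753]
 [-0.9753  0.0001  0.221 ]
 [-0.0001 -1.     -0.    ]]
plate [525.4909 -58.3971]
goal [ 568.6065 -189.6701]
pre [461.5834 -61.8359]
flushpush [515.5054 -58.9344]
right [ 554.9714 -215.44  ]
toolx yaw -77.23468497944766 [np.float64(80.31468497944763), np.float64(170.31468497944763), np.float64(-99.68531502055231), np.float64(-9.685315020552366)]
```

```bash
python3 -m inch '[[255,38,50,0,0,0,0],[255,75,100,0,0,0,-0.05],[255,112,150,0,0,0,-0.1],[255,150,200,0,0,0,-0.15],[255,187,250,0,0,0,-0.169],[255,224,300,0,0,0,-0.169],[255,261,350,0,0,0,-0.169],[255,298,400,0,0,0,-0.169],[255,336,449,0,0,0,-0.169],[255,336,449,0,0,0,-0.169]]'
```

```text
clock: 2.75
tcp_pos: [0.4538, -0.0597, 0.2312]
eef_rot: [-0.514, 0.485, -0.485, 0.515]
ft_force: [-0.1, -0.5, 0.5]
grip_width: -0.0002
```

```bash
cat >> h.py <<'E'
def wristT():
    s=arm.get_state();T=np.eye(4);T[:3,:3]=R.from_quat(s["eef_rot"]).as_matrix();T[:3,3]=s["tcp_pos"]
    return T@np.array(calibration("wrist")["mount"])
E
python3 - <<'E'
from h import *
import h
T=wristT();k0=calibration
def cal(n):
    k=dict(k0(n)); 
    if n=="wrist":k["world_from_camera"]=T
    return k
h.calibration=cal
p,d=capture("wrist");cv2.imwrite("pics/w1.png",p[:,:,::-1])
for t in ["plate","ledge"]:
  for m in models.silhouettes(t,"wrist"): print(t,m["confidence"],m["pixels"].sum(),rect("wrist",m["pixels"],.076 if t=="plate" else .07))
E
```

```text
plate 0.9 7689 [365.5255  94.4017  58.5005 123.2551  20.8477]
plate 0.81 2584 [390.7853 -47.5853  39.6627  85.9276  62.2412]
plate 0.73 16747 [523.8439 -55.3434  69.8912 150.2788  -6.1345]
ledge 0.7 64763 [526.4951 -36.9236 142.9945 365.5577   3.1311]
```

View pics/w1.png

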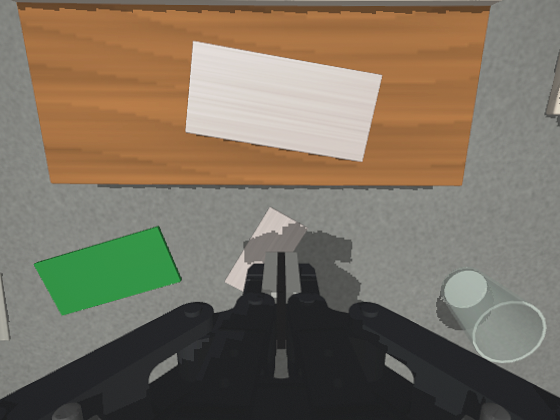

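The wrist view shows the plate at (285,100), fitting 70×150 mm, consistent with the other cameras. The hand is in front of the ledge and clear, so I'm descending.

```bash
python3 -m inch '[[255,-4,0,-50,0,0,0],[255,-4,0,-100,0,0,0],[255,-4,0,-140,0,0,0],[255,-4,0,-158,0,0,0],[255,-4,0,-158,0,0,0],[255,-4,0,-158,0,0,0]]'; python3 -c "
from rig import arm
s=arm.get_state();print(s['tcp_pos'],s['ft_force'])"
```

```text
clock: 3.65
tcp_pos: [0.4484, -0.064, 0.0742]
eef_rot: [-0.513, 0.486, -0.487, 0.513]
ft_force: [0.5, 0.2, 0.4]
grip_width: 0.0
[ 0.44835002 -0.06401641  0.0742199 ] [0.48447281 0.24390509 0.41391166]
```

```bash
python3 -m inch '[[255,6,3,-1.2,0,0,0],[255,13,4,-1.2,0,0,0],[255,20,4,-1.2,0,0,0],[255,27,4,-1.2,0,0,0],[255,34,5,-1.2,0,0,0],[255,40,5,-1.2,0,0,0],[255,46,5,-1.2,0,0,0],[255,51,6,-1.2,0,0,0],[255,55,6,-1.2,0,0,0],[255,55,6,-1.2,0,0,0]]'
python3 - <<'E'
from h import *
s=arm.get_state();print(s['tcp_pos'],s['ft_force'])
p,d=capture("side");cv2.imwrite("pics/s2.png",cv2.resize(p[130:300,180:400],None,fx=2.8,fy=2.8)[:,:,::-1])
E
```

```text
clock: 4.9
tcp_pos: [0.5035, -0.057, 0.0721]
eef_rot: [-0.513, 0.486, -0.486, 0.513]
ft_force: [-0.2, 0.0, 0.2]
grip_width: -0.0003
[ 0.5035 -0.057   0.0721] [-0.2122  0.0199  0.1936]
```

View pics/s2.png

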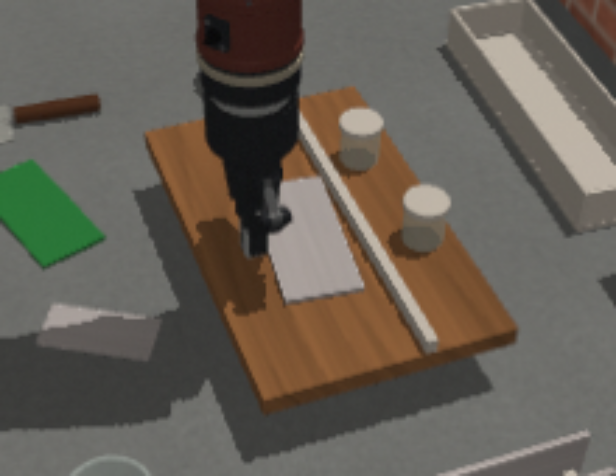

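The side view shows the plate being pushed squarely, about 12 mm short of the upstand. I'll continue gently and watch the force.

```bash
python3 -m inch '[[255,3,0,0.5,0,0,0],[255,6,0,0.5,0,0,0],[255,8,0,0.5,0,0,0],[255,10,0.5,0.5,0,0,0],[255,11,0.5,0.5,0,0,0],[255,11,0.5,0.5,0,0,0]]'
python3 - <<'E'
from h import *
s=arm.get_state();print(s['tcp_pos'],s['ft_force'],s['wrist_torque'])
p,d=capture("side");cv2.imwrite("pics/s3.png",cv2.resize(p[130:300,180:400],None,fx=2.8,fy=2.8)[:,:,::-1])
E
```

```text
clock: 5.7
tcp_pos: [0.5142, -0.0565, 0.0726]
eef_rot: [-0.513, 0.486, -0.486, 0.513]
ft_force: [-1.4, 0.0, 0.5]
grip_width: -0.0003
[ 0.5142 -0.0565  0.0726] [-1.3776  0.0456  0.4656] [-0.0948  0.1527 -0.0293]
```

View pics/s3.png

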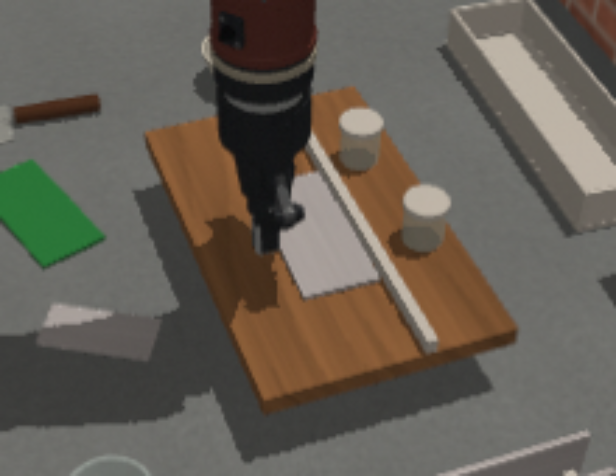

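Nearly there: the left corner is at the upstand, with a small wedge left on the right. I'll push in 1 mm steps.

```bash
python3 -m inch '[[255,1,-1,0,0,0,0],[255,2,-2,0,0,0,0],[255,3,-2,0,0,0,0],[255,3,-2,0,0,0,0]]';python3 -m inch '[[255,1,0,0,0,0,0],[255,2,0,0,0,0,0],[255,2,0,0,0,0,0]]'
```

```text
clock: 6.25
tcp_pos: [0.5158, -0.0582, 0.0724]
eef_rot: [0.514, -0.487, 0.486, -0.513]
ft_force: [-4.8, 2.5, 3.2]
grip_width: 0.0002
clock: 6.62
tcp_pos: [0.516, -0.0582, 0.0722]
eef_rot: [0.515, -0.488, 0.485, -0.512]
ft_force: [-11.7, 0.3, 9.1]
grip_width: 0.0001
```

```bash
python3 -m inch '[[255,-10,0,0,0,0,0],[255,-25,0,5,0,0,0],[255,-40,20,50,0,0,0],[255,-60,50,100,0,0,0],[255,-60,70,130,0,0,0],[255,-60,70,130,0,0,0],[255,-60,70,130,0,0,0]]'
cat > w.py <<'E'
from h import *
import h,sys
T=wristT();k0=calibration
def cal(n):
    k=dict(k0(n)); 
    if n=="wrist":k["world_from_camera"]=T
    return k
h.calibration=cal
print(arm.get_state()["tcp_pos"])
p,d=capture("wrist");cv2.imwrite(sys.argv[1],p[:,:,::-1])
th=np.radians(3.08);L=np.array([[np.cos(th),-np.sin(th)],[np.sin(th),np.cos(th)]]);o=np.array([545.9,-35.7])
for t in ["plate","ledge"]:
  for m in models.silhouettes(t,"wrist"):
    r=rect("wrist",m["pixels"],.076 if t=="plate" else .07); print(t,m["confidence"],r,"ledge frame",L.T@(r[:2]-o),r[4]-3.08)
E
python3 w.py pics/w2.png
```

```text
clock: 7.5
tcp_pos: [0.4586, 0.0112, 0.2022]
eef_rot: [0.513, -0.486, 0.486, -0.513]
ft_force: [-0.6, -0.1, -0.7]
grip_width: 0.0
[0.4586 0.0112 0.2022]
plate 0.63 [369.7923 106.4248  57.5507 120.0694  20.1129] ledge frame [-168.2169  151.3818] 17.03285209655762
plate 0.62 [401.3973 -36.5527  40.0644  69.3051  62.6557] ledge frame [-144.3398    6.9127] 59.57572738647461
plate 0.57 [559.4441 -48.5413  69.8269 149.6788   3.1115] ledge frame [ 12.8346 -13.5505] 0.03154389381408684
ledge 0.85 [526.3317 -26.9809 144.469  358.237    3.0599] ledge frame [-19.0715   9.7579] -0.020103769302368235
ledge 0.23 [ 350.0434 -222.7296   35.2354   83.9768  -74.9675] ledge frame [-205.6229 -176.236 ] -78.04752548217773
```

View pics/w2.png

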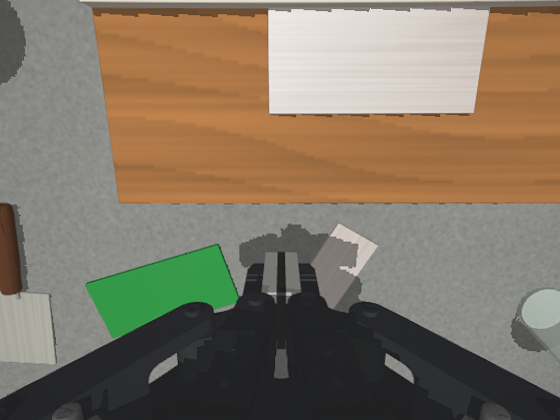

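Now the plate is flush and parallel (0.03°) at ledge y ≈ -13.5 mm. Next I go to its left end.

```bash
python3 -m inch '[[255,30,20,0,0,0,0],[255,65,40,0,0,0,0],[255,94,54,0,0,0,0],[255,94,54,-30,0,0,0],[255,94,54,-80,0,0,0],[255,94,54,-115,0,0,0],[255,94,54,-129,0,0,0],[255,94,54,-129,0,0,0],[255,94,54,-129,0,0,0]]';python3 - <<'E'
from h import *
s=arm.get_state();print(s['tcp_pos'],s['ft_force'],s['wrist_torque'])
p,d=capture("scene");cv2.imwrite("pics/s4.png",cv2.resize(p[150:300,150:420],None,fx=2.8,fy=2.8)[:,:,::-1])
E
```

```text
clock: 8.78
tcp_pos: [0.554, 0.0653, 0.0748]
eef_rot: [-0.513, 0.486, -0.487, 0.514]
ft_force: [-0.1, 0.2, -0.3]
grip_width: 0.0002
[0.554  0.0653 0.0748] [-0.1249  0.1908 -0.2529] [-0.0126  0.0171 -0.0056]
```

View pics/s4.png

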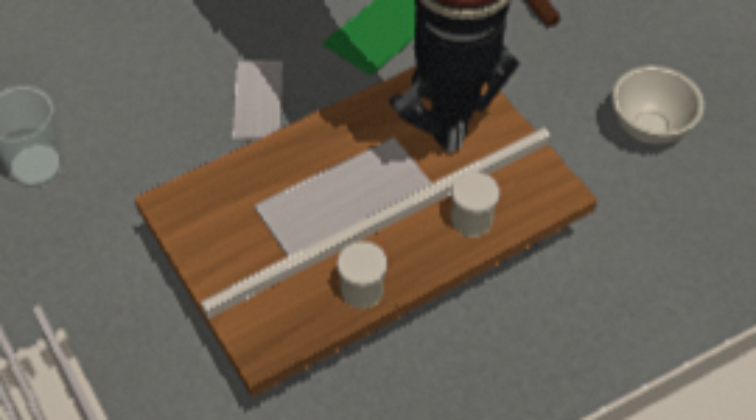

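The fingertips are just off the plate's left end, seen at (455,145) in the zoom. I'll lower by 2 mm and push along the ledge.

```bash
python3 -m inch '[[255,0.5,-6,-2.2,0,0,0],[255,1,-16,-2.2,0,0,0],[255,1.5,-26,-2.2,0,0,0],[255,2,-37,-2.2,0,0,0],[255,2.5,-48,-2.2,0,0,0],[255,3,-59,-2.2,0,0,0],[255,4,-70,-2.2,0,0,0],[255,4.5,-81,-2.2,0,0,0],[255,5,-92,-2.2,0,0,0],[255,5,-92,-2.2,0,0,0]]';python3 - <<'E'
from h import *
s=arm.get_state();print(s['tcp_pos'],s['ft_force'],s['wrist_torque'])
for c in ["scene","side"]:
  p,d=capture(c);v=p[150:300,150:420] if c=="scene" else p[130:300,180:400];cv2.imwrite(f"pics/5{c}.png",cv2.resize(v,None,fx=2.8,fy=2.8)[:,:,::-1])
E
```

```text
clock: 10.07
tcp_pos: [0.5581, -0.0276, 0.0714]
eef_rot: [0.513, -0.487, 0.487, -0.513]
ft_force: [-0.9, -0.1, -0.1]
grip_width: -0.0002
[ 0.5581 -0.0276  0.0714] [-0.9426 -0.0689 -0.1467] [ 0.019   0.0219 -0.0119]
```

View pics/5scene.png

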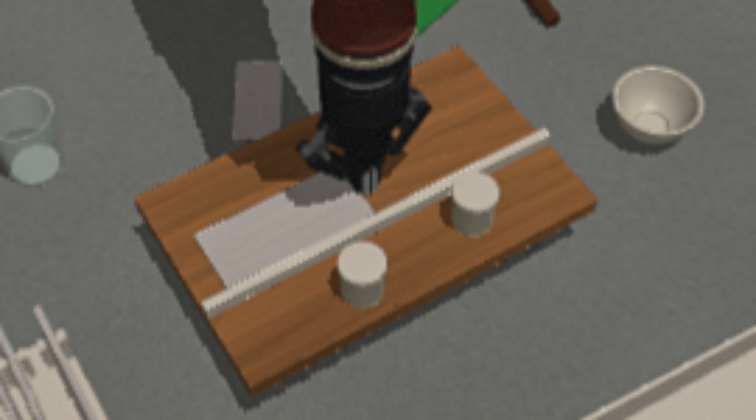

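View pics/5side.png

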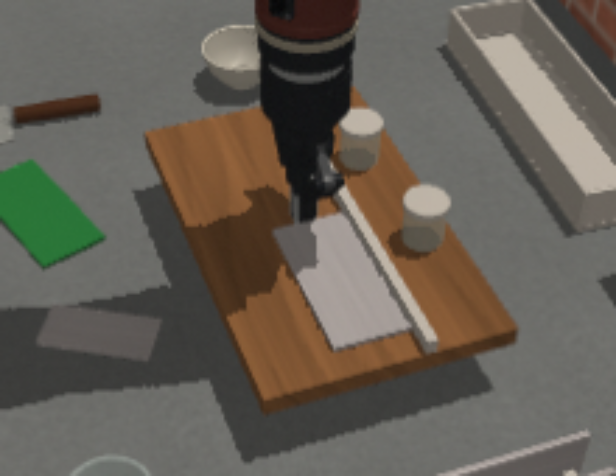

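The plate is sliding along the upstand, still flush, with its right end about 20 mm short of the ledge's end. Another 66 mm, then I measure.

```bash
python3 -m inch '[[255,0.5,-6,0.8,0,0,0],[255,1,-15,0.8,0,0,0],[255,1.5,-24,0.8,0,0,0],[255,2,-33,0.8,0,0,0],[255,2.5,-42,0.8,0,0,0],[255,3,-50,0.8,0,0,0],[255,3.5,-58,0.8,0,0,0],[255,4,-63,0.8,0,0,0],[255,4,-66,0.8,0,0,0],[255,4,-66,0.8,0,0,0]]';python3 -m inch '[[255,0,8,0,0,0,0],[255,-10,30,20,0,0,0],[255,-50,60,70,0,0,0],[255,-100,50,110,0,0,0],[255,-100,0,130,0,0,0],[255,-100,-40,130,0,0,0],[255,-100,-40,130,0,0,0],[255,-100,-40,130,0,0,0]]'; python3 w.py pics/w6.png;python3 - <<'E'
from h import *
for c in ["scene","side"]:
  p,d=capture(c);v=p[150:300,150:420] if c=="scene" else p[130:300,180:400];cv2.imwrite(f"pics/6{c}.png",cv2.resize(v,None,fx=2.8,fy=2.8)[:,:,::-1])
E
```

```text
clock: 11.42
tcp_pos: [0.5624, -0.093, 0.0723]
eef_rot: [0.513, -0.486, 0.487, -0.513]
ft_force: [1.0, -1.2, 0.5]
grip_width: 0.0002
clock: 12.42
tcp_pos: [0.4619, -0.1318, 0.2021]
eef_rot: [-0.513, 0.487, -0.486, 0.513]
ft_force: [1.0, -0.4, -0.3]
grip_width: -0.0003
[ 0.4619 -0.1318  0.2021]
plate 0.97 [396.3409 -64.9981  39.8625  84.6008  63.3622] ledge frame [-150.9173  -21.2199] 60.282197875976564
plate 0.75 [374.3789  66.5309  57.1704 101.9232  20.3956] ledge frame [-165.7804  111.2991] 17.315559310913088
plate 0.56 [ 566.1782 -173.8213   68.6584  150.3647    3.03  ] ledge frame [  12.8276 -139.0113] -0.050003366470336985
ledge 0.56 [525.6114 -59.868  139.9942 308.6611   3.39  ] ledge frame [-21.5579 -23.0429] 0.30999962806701653
```

View pics/w6.png

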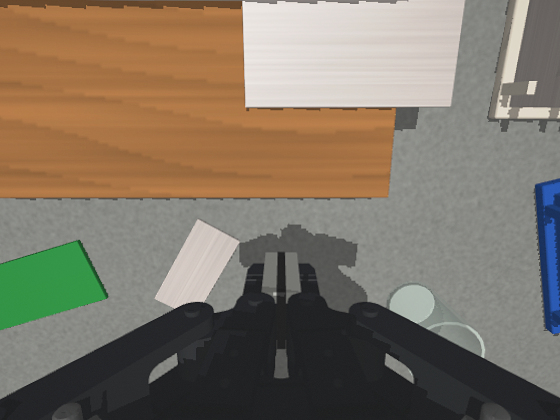

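View pics/6side.png

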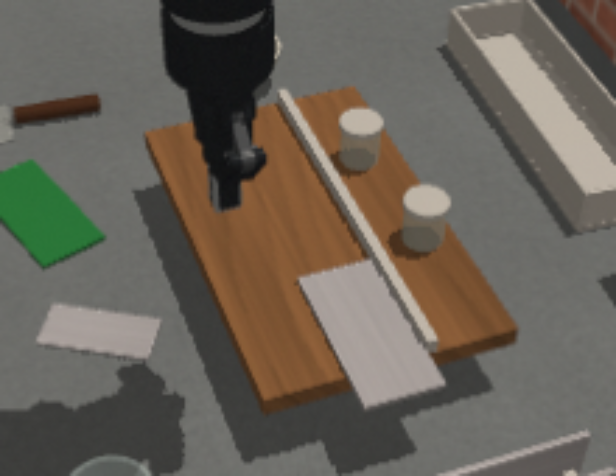

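Run:
```python
from h import *
import h
T=wristT();k0=calibration
h.calibration=lambda n:{**k0(n),"world_from_camera":T}
A=h.onplane("wrist",[(388.5,197),(395,109)],.07)*1000
B=h.onplane("wrist",[(451.5,106.5),(464,1),(246,107),(243,2)],.076)*1000
th=np.radians(3.08);ey=np.array([-np.sin(th),np.cos(th)]);ex=np.array([np.cos(th),np.sin(th)])
print(A,B);print("y ends",A[:,:2]@ey,B[:,:2]@ey,"x",A[:,:2]@ex,B[:,:2]@ex)
```

```text
[[ 465.0651 -217.2825   70.    ]
 [ 532.5593 -212.4637   70.    ]] [[ 536.373  -251.0659   76.    ]
 [ 603.6618 -245.9686   76.    ]
 [ 528.0805 -102.2639   76.    ]
 [ 595.4249  -98.5012   76.    ]]
y ends [-241.9567 -240.7713] [-279.5227 -278.0482 -130.49   -130.3512] x [452.7186 520.3743] [522.1083 589.5739 521.823  589.2724]
```

The overhang measures about 37.5 mm, still flush. It needs about 12 mm more.

```bash
python3 -m inch '[[255,30,30,0,0,0,0],[255,65,55,0,0,0,0],[255,100,62,0,0,0,0],[255,100,62,-40,0,0,0],[255,100,62,-85,0,0,0],[255,100,62,-115,0,0,0],[255,100,62,-128,0,0,0],[255,100,62,-129,0,0,0],[255,100,62,-129,0,0,0],[255,100,62,-129,0,0,0]]'
```

```text
clock: 13.92
tcp_pos: [0.5628, -0.0707, 0.0744]
eef_rot: [-0.513, 0.486, -0.487, 0.514]
ft_force: [0.7, 0.4, -0.0]
grip_width: 0.0004
```

```bash
python3 -m inch '[[255,0,-6,-1.5,0,0,0],[255,0,-12,-1.5,0,0,0],[255,0,-18,-1.5,0,0,0],[255,0.5,-23,-1.5,0,0,0],[255,1,-27,-1.5,0,0,0],[255,1,-31,-1.5,0,0,0],[255,1,-34,-1.5,0,0,0],[255,1,-35,-1.5,0,0,0],[255,1,-35,-1.5,0,0,0]]';python3 -m inch '[[255,0,8,0,0,0,0],[255,-10,30,20,0,0,0],[255,-50,60,70,0,0,0],[255,-100,50,110,0,0,0],[255,-100,0,130,0,0,0],[255,-100,-40,130,0,0,0],[255,-100,-40,130,0,0,0],[255,-100,-40,130,0,0,0]]'; python3 w.py pics/w7.png;python3 - <<'E'
from h import *
for c in ["scene","side"]:
  p,d=capture(c);v=p[150:300,150:420] if c=="scene" else p[130:300,180:400];cv2.imwrite(f"pics/7{c}.png",cv2.resize(v,None,fx=2.8,fy=2.8)[:,:,::-1])
E
```

```text
clock: 15.05
tcp_pos: [0.5631, -0.1057, 0.0717]
eef_rot: [0.513, -0.486, 0.487, -0.513]
ft_force: [-0.5, 0.0, 0.1]
grip_width: -0.0
clock: 16.05
tcp_pos: [0.4627, -0.1449, 0.2015]
eef_rot: [-0.513, 0.487, -0.486, 0.513]
ft_force: [0.4, 0.1, 0.3]
grip_width: -0.0002
[ 0.4627 -0.1449  0.2015]
plate 0.91 [395.8373 -67.4959  38.4606  83.8099  63.0532] ledge frame [-151.5543  -23.6871] 59.973150177001955
plate 0.91 [376.8051  58.266   55.4709  89.7419  21.0024] ledge frame [-163.8018  102.9158] 17.922437591552736
plate 0.74 [ 566.5524 -186.6378   69.2469  150.6087    2.9598] ledge frame [  12.5126 -151.8294] -0.12023432731628425
ledge 0.59 [526.227  -66.8621 139.8923 295.0821   3.0831] ledge frame [-21.3189 -30.06  ] 0.0031160545349120383
```

View pics/w7.png

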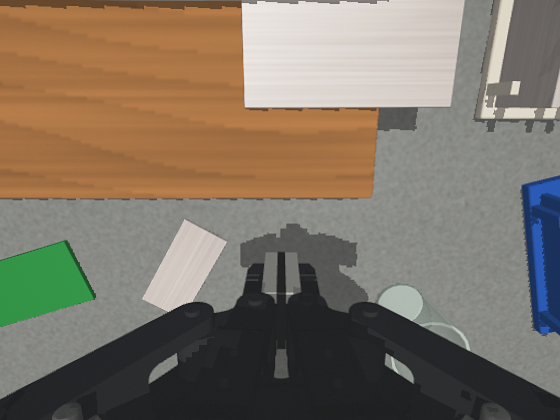

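View pics/7scene.png

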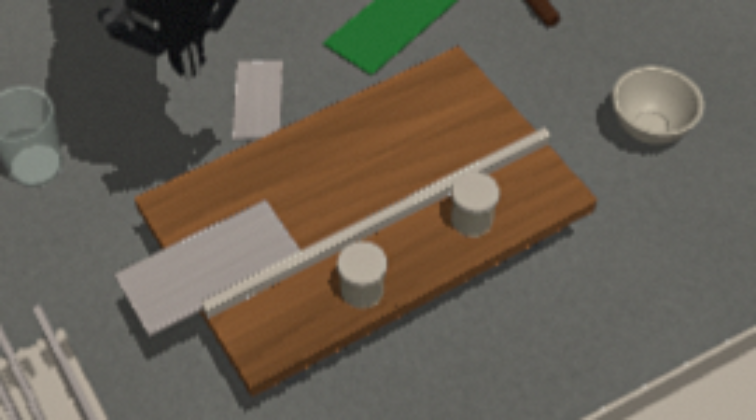

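```bash
python3 -c "
from rig import arm
print(arm.finish_job(), arm.get_state()['clock'])"
```

```text
the job is handed in; nothing more can be done
the job is handed in; nothing more can be done
```

I pushed the plate against the upstand with the closed fingertips, then slid it along to the right end, where the white rack stands. I took the hand clear and handed the job in at about 16 s; the hand-in reports no verdict.

- **Flush:** the last wrist picture put the plate parallel to the ledge within about 0.1°. It read x = 12.5 mm in the ledge frame, against 12.8 mm when I had pressed the plate home against the upstand. Nominal flush is 15 mm, so I take the 2–3 mm gap as calibration error and count it as flush.
- **Overhang:** the plate's middle was at ledge y ≈ -152 mm by a fit from the wrist picture, which is about 47 mm out past the end. An edge measurement before the last push gave 37.5 mm. That push moved the plate a further 12.8 mm, so it puts the overhang at about 50 mm. The two differ by about 3 mm, and both are within the 36 to 64 mm allowed.
- **Everything else:** the jars and dish looked untouched in the last scene picture, and so did the part of the spatula in view. The beaker showed no change either. I did not measure their positions again. The wrist force I read never went above about 15 N.

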